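# Lock the retaining collar of the cheese cutter

### The job

The cheese wire cutter has been put back together after washing, but the retaining collar beside its cutting arm is still loose on the shaft. Turn the collar on the shaft until its red wing screw faces the milled flat of the shaft, then tighten the wing screw clockwise until it stops. Leave the cutting arm down on its bed, and do not disturb the cheese wheel, the knife or the spatula beside the cutter.

Things in the scene. Friction and masses are not known exactly. Their poses are not given: they have to be found in the camera images.
- cutter: Cheese wire cutter, fixed: base 310 x 240 mm, white bed on the robot's side, level blackened shaft (28 mm diameter, axis 112 mm above the bench) on the far side. Origin: bench top straight below the collar's middle. z up, y along the shaft, x away from the bed. Along y (mm): free shaft end -60, collar -10 to 10, arm hub (44 diameter) 12 to 64, bearing block 70 to 106 (26 above the axis).
- flat (a point): Point on the shaft's milled flat (14 mm wide bright strip, 12 mm from the shaft axis), 35 mm from the collar's middle towards the free end. z: outward normal of the flat; y: along the shaft, as the cutter's y. The flat looks up, leaning up to 0.35 rad towards the bed or away from it. The shaft is clamped and does not turn.
- collar (a joint): Angle (rad) of the collar on the shaft: 0 when the wing screw faces the flat squarely, positive when the screw leans from there away from the bed (cutter's +x). Starts at 0.6 to 1.1. Turns both ways with light friction (0.12 N m), stays where it is left, does not slide along the shaft.
- collar_middle (a point): Middle of the brass collar (52 mm diameter, 20 mm wide), on the shaft's axis. Its z axis points out along the wing screw, y along the shaft.
- screw (a joint): Angle (rad) of the wing screw in the collar: grows as it is turned clockwise, seen from outside looking at the collar. 1.8 is the hard stop, where it is tight; it starts loose, at 0 to 0.6. Friction 0.05 N m; it stays where it is left.
- wings (a point): Middle of the screw's red wings, on the screw's axis, 56 mm from the shaft axis. z: outward along the screw. The wings are one plate 44 mm long, 9 mm thick, 24 mm high (44 to 68 mm from the shaft axis), with a 17 mm hub; its long direction is the point's x axis turned +0.3 rad about z, square to the shaft when the screw reads 0.3. Below: 8 mm stem, collar boss up to 31 mm from the axis.
- cutting_arm (a joint): Angle (rad) of the wire arm about the shaft: 0 is down on the bed, grows as it is lifted. The arm (12 mm thick bar at shaft height, 20 mm high) leaves its hub at 38 mm from the collar's middle, away from the free shaft end, and runs over the cutting bed to a black grip.
- cheese: Wheel of cheese, 184 mm diameter, 76 mm high, on the white board to the left. Origin: middle of its underside.
- knife: Knife with a black handle lying on the bench, right; 325 mm long. Origin: on the bench, between handle and blade.
- spatula: Spatula lying on the bench, right. Origin: on its underside.

How it is judged:
On the way, in this order (a step that is already met when the one before it is completed fails the run):
1. the collar is turned so that its wing screw faces the shaft's flat (within 0.25 rad) (value of joint collar between -0.25 and 0.25 rad), for 0.2 s.
2. the wing screw is tightened (past 1.55 rad) while it faces the flat (all of step 1 and value of joint screw above 1.55 rad), for 0.2 s.
At the end, for the whole second after the job is handed in: The wing screw faces the flat within 0.25 rad, is turned in past 1.55 rad of its 1.8 rad, the cutting arm is down (under 0.1 rad), and the robot has let go (all of step 2 and value of joint cutting_arm below 0.1 rad); the robot touches nothing.
It fails at once if the cutting arm is lifted more than 0.25 rad (value of joint cutting_arm above 0.25 rad).
It fails at once if the cheese, the knife or the spatula is shifted by more than 40 mm (distance of any of cheese, knife, spatula from where it was at the start of the episode above 0.04 m).
It also fails if it takes over 35 s, if anything falls off the work surface, if the arm or the gripper's body presses on something with over 40 N, if the wrist force passes 120 N, or if a joint passes its speed limit or range.

### The arm

A 6-joint arm with a two-finger parallel gripper is mounted at the origin on the work surface. World frame = base frame: x ahead of the robot, y to its left, z up, the work surface at z = 0. Lengths are in m, angles in rad, forces in N, time in s.
With the tool pointing down it reaches from about 0.325 to 0.875 m from the base axis. Payload 4.4 kg.
Tool frame: the origin (TCP) lies midway between the tips of the shut fingers; the grasp point (between the pads) lies 19 mm behind it; z points along the fingers, y is the line along which they close (so a half turn about z gives the same grasp; the last joint's range is limited). The gripper opens to 85 mm and grips with 20 to 120 N. Pads are 22 mm wide; open, the fingers measure 114 mm over their backs; the gripper's body (76 mm by 85 mm) begins 54 mm behind the grasp point. The pads swing forward as they close: fully open they stand 13 mm farther back than shut.
Start: joints at [-1.327, 0.207, 1.542, -0, 1.393, -0.15], TCP at [0.221, -0.531, 0.231] pointing down, gripper open.
Joint ranges: [-2.73, 2.73], [-0.86, 2.22], [0.23, 2.46], [-1.11, 4.25], [0.08, 2.63], [-2.82, 2.82]. Speed limits (rad/s): [2.79, 2.79, 3.14, 3.14, 3.14, 3.14].

### API

Orientations are given as a rotation vector (axis times angle).
In Python, from bench import sensors, optics, bot, finder gives the robot as it stands.
- The arm moves only by the tool carry_out, never from a script. Its argument "series" is text: rows parted by semicolons, each of 7 numbers parted by spaces: the shift along the tool's x, y, z in cm, then the turn, a rotation vector about the tool's x, y, z in rad, then the gripper's target within -1 to 1 (shut at 1, half-way at 0, fully open at -1). A call has 1 to 5 rows; each row is the pose to reach, as a shift and turn from the pose commanded when the call began, along the tool's axes at that moment; what a row does not reach only later rows make up. A row lasts 1/10 s, in which the tool goes at most 50 mm and 8.59 degrees, less where a joint would pass 70% of its speed; a pose out of reach is approached as far as the arm can. A call with a gripper value outside its range is refused whole. The fingers move at their own pace and stop on an object; the grip force is fixed at half the most. Time passes only in rows, so rows that repeat a pose let the fingers close. It gives the time, the measured TCP pose, the force, the opening and the grip force at its end, in the units of the state.
- sensors.state(): the state, without advancing time (a new reading comes with each control period).
- optics.snapshot(name): name is "scene" or "top" or "wrist"; returns a dict with "frame" (384x512x3 uint8, red, green, blue), "vertical_fov" (degrees; the focal length in pixels is half the picture's height over the tangent of half this angle, whatever the lens; pixels are square), "cx", "cy" (the principal point, pixels), "camera_from_world" (4x4, takes a point from world to camera coordinates). Camera axes: x right, y down, z forward; pixel columns grow to the right and rows downward; lengths in m; the calibration is good to about 2 mm. A picture is of the moment at which its call begins. There is no depth.
- bot.hand_in(): hands the job in; it is judged then, once.
Trained networks look in a picture, given as the dict that the camera call returned (one of the last four; its "shot" number tells which), for a name from the list of things; names that differ only in an ending like _2 or _b are one class to them, and where a whole thing is asked for, a point or a joint stands for the part that bears it (a point fixed in the world has none). Each returns a list of dicts, best first, with "confidence" (0 to 1); they miss things now and then, are a little off and sometimes report something else, mostly with a low value. They report only what shows in the picture. A call takes as long as a camera call.
- finder.outline_of(name, picture): "mask" (384x512 bool, what is visible of it) and "bbox" ([left, top, width, height] as shares, 0 to 1, of the picture: columns of its width, rows of its height, round what is visible of it).
- finder.tip_of(name, picture): "at" ([column, row] as shares, 0 to 1, of the picture: columns of its width, rows of its height: a listed point, or the origin of a listed thing).
The state is a dict: "clock": time; "joint_positions": joint angles; "joint_vel": joint speeds; "tau": joint torques, N m; "tool_pos": TCP position; "ee_rot": TCP orientation; "force": force on the tool from outside, world axes, zero at the start; "torque": the same for the moment, N m; "width": finger opening in m; "grasp_force": force on a finger pad.
Only numpy, scipy, OpenCV 4.12 (cv2) and the standard library are available. Lean on these libraries where they do the work, as an engineer would, in place of code of your own. Each camera call takes 0.05 s, during which the arm holds its last target. There are 200 camera calls.

## Working session

There is one attempt and no reset: what is moved stays moved. The work goes in short steps, Python scripts to look and compute and a tool call to move; the robot and the scene stay as the last step left them, time stands still between calls to the robot, and variables do not carry over. Pictures are saved under pics/ and viewed, at most 10 in all, crops included, and the job is handed in when it is done.

Besides the shell and the picture viewer there is one more tool, called after "Request:" as name(argument=value, ...) on one line, values as JSON. carry_out: Moves the arm, as the interface text tells. Its arguments: {"type":"object","properties":{"series":{"type":"string"}},"required":["series"]}

```bash
mkdir -p pics; cat > h.py <<'E'
import numpy as np, cv2
from bench import sensors, optics, bot, finder
from scipy.spatial.transform import Rotation as R
from scipy.optimize import least_squares
def K(p):
    f=p["frame"].shape[0]/2/np.tan(np.radians(p["vertical_fov"])/2); return f,p["cx"],p["cy"]
def proj(p,X):
    X=np.atleast_2d(X);T=np.array(p["camera_from_world"]);c=X@T[:3,:3].T+T[:3,3];f,cx,cy=K(p)
    return np.c_[f*c[:,0]/c[:,2]+cx,f*c[:,1]/c[:,2]+cy]
def tri(obs):
    # obs: list of (picture, uv px)
    g=lambda X:np.concatenate([proj(p,X)[0]-uv for p,uv in obs])
    s=least_squares(g,[0.5,0,0.1]);return s.x,np.abs(s.fun).max()
def save(p,n): cv2.imwrite("pics/"+n,p["frame"][:,:,::-1])
E
python3 - <<'E'
from h import *
s=sensors.state();print({k:np.round(v,3) for k,v in s.items()})
P={n:optics.snapshot(n) for n in("scene","top","wrist")}
ob={}
for n,p in P.items():
    save(p,n+"0.png")
    T=np.array(p["camera_from_world"]);print(n,p["vertical_fov"],p["cx"],p["cy"],np.round(-T[:3,:3].T@T[:3,3],3),np.round(T[2,:3],2))
    for t in("cutter","flat","collar_middle","wings","cheese","knife","spatula"):
        r=finder.tip_of(t,p)
        if r:
            uv=np.array(r[0]["at"])*[512,384];print(n,t,round(r[0]["confidence"],2),uv.round(1));ob.setdefault(t,[]).append((p,uv))
for t,o in ob.items():
    if len(o)>1:print(t,tri(o))
cv2.imwrite("pics/both.png",cv2.resize(np.vstack([P["scene"]["frame"],P["top"]["frame"]])[:,:,::-1],(400,600)))
E
```

```text
{'clock': np.float64(0.0), 'joint_positions': array([-1.328,  0.207,  1.543, -0.   ,  1.393, -0.151]), 'joint_vel': array([-0.001,  0.001,  0.   ,  0.   , -0.   , -0.   ]), 'tau': array([ 1.0000e-03, -3.8303e+01, -2.9160e+01,  0.0000e+00,  1.0000e-02,
        0.0000e+00]), 'tool_pos': array([ 0.22, -0.53,  0.23]), 'ee_rot': array([-3.079, -0.614,  0.   ]), 'force': array([ 0.132, -0.494, -0.671]), 'torque': array([-0.019, -0.008, -0.014]), 'grasp_force': np.float64(0.0), 'width': np.float64(0.085)}
scene 48.835677485120776 252.12619074487148 188.88077821968426 [1.466 0.509 0.976] [-0.67 -0.35 -0.66]
scene flat 0.64 [203.7 173.8]
scene collar_middle 0.68 [213.1 176.4]
scene wings 0.52 [204.6 178.7]
scene cheese 0.57 [393.6 256.5]
scene knife 0.73 [128.7 189.2]
scene spatula 0.88 [160.5 156.9]
top 48.17290308121957 257.06231239889956 189.2917990322904 [0.375 0.066 1.483] [ 0.13 -0.02 -0.99]
top cutter 0.91 [290.1 180.7]
top flat 0.58 [307.2 178.3]
top collar_middle 0.58 [291.2 178.3]
top wings 0.41 [383.2 215.6]
top cheese 0.75 [121.  187.9]
top knife 0.93 [372.3 160.4]
top spatula 0.93 [387.1 221.1]
wrist 59.42479369288329 257.2836840280777 190.73770403870245 [ 0.297 -0.499  0.373] [-0.3  -0.12 -0.95]
flat (array([ 0.58034549, -0.12748859,  0.10949178]), np.float64(1.1705626387702637))
collar_middle (array([ 0.58362753, -0.08120748,  0.11588462]), np.float64(1.047296676515117))
wings (array([ 0.4248087 , -0.35610184, -0.0882187 ]), np.float64(25.903911652566848))
cheese (array([0.5731342 , 0.50397494, 0.00958125]), np.float64(1.827587589258286))
knife (array([ 0.66112   , -0.38323043,  0.00882144]), np.float64(2.1001644536630124))
spatula (array([ 0.44273171, -0.41967841, -0.00665978]), np.float64(0.7296703845510137))
```

```bash
python3 - <<'E'
import cv2,numpy as np
a=cv2.imread("pics/scene0.png")[100:292,120:376];b=cv2.imread("pics/top0.png")[100:292,170:426]
cv2.imwrite("pics/c0.png",cv2.resize(np.hstack([a,b]),(800,300),interpolation=cv2.INTER_CUBIC))
cv2.imwrite("pics/c1.png",np.vstack([cv2.resize(cv2.imread("pics/%s0.png"%n),(400,300)) for n in("scene","top")]))
E
```

```text
(no output)
```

View pics/c0.png

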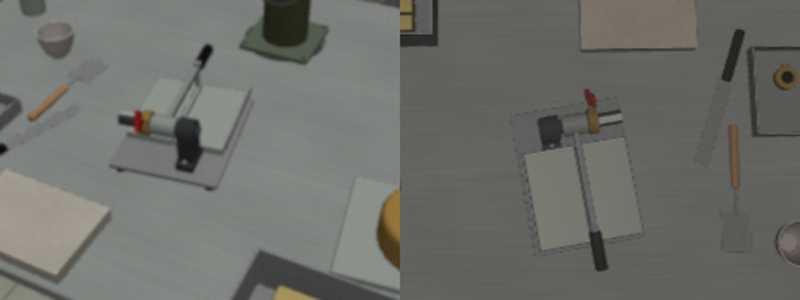

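View pics/c1.png

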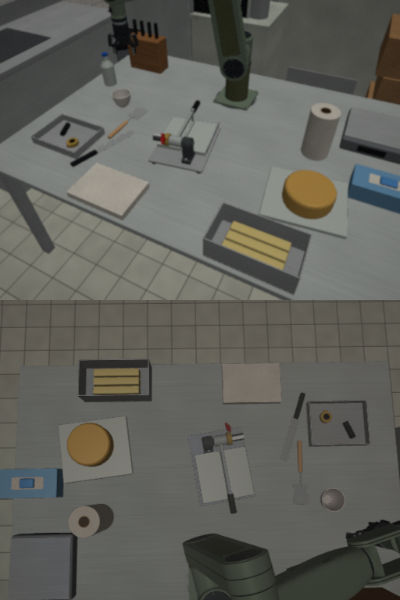

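The scene view shows the collar around (213,176) with red wings at about (208,178). In the top view the wings are at (292,163), leaning away from the bed, and the shaft yaw is about 0.14 rad. I'm moving above the collar with the tool half-turned, so the last joint has room for the clockwise twist.

Request:
carry_out(series="2.5 -1.4 -0.35 0 0 -0.145 -1; 5.1 -2.8 -0.7 0 0 -0.29 -1; 7.6 -4.1 -1.05 0 0 -0.435 -1; 10.2 -5.5 -1.4 0 0 -0.58 -1; 12.7 -6.9 -1.75 0 0 -0.72 -1")

```text
clock: 1.7
tool_pos: [0.3121, -0.4176, 0.249]
ee_rot: [2.662, 1.668, 0.0]
force: [-0.5, -0.1, -0.1]
width: 0.086
grasp_force: 0.0
```

Request:
carry_out(series="2.8 0.65 -0.35 0 0 -0.145 -1; 5.6 1.3 -0.7 0 0 -0.29 -1; 8.4 1.95 -1.05 0 0 -0.435 -1; 11.3 2.6 -1.4 0 0 -0.58 -1; 14.1 3.25 -1.75 0 0 -0.72 -1")

```text
clock: 2.2
tool_pos: [0.4035, -0.3053, 0.2666]
ee_rot: [1.903, 2.499, 0.0]
force: [0.7, 0.3, -0.1]
width: 0.085
grasp_force: 0.0
```

Request:
carry_out(series="1.7 2.35 -0.35 0 0 -0.145 -1; 3.4 4.7 -0.7 0 0 -0.29 -1; 5.1 7 -1.05 0 0 -0.435 -1; 6.7 9.4 -1.4 0 0 -0.58 -1; 8.4 11.8 -1.75 0 0 -0.72 -1")

```text
clock: 2.7
tool_pos: [0.4956, -0.1937, 0.2841]
ee_rot: [0.901, 3.009, -0.0]
force: [1.4, -0.6, 0.5]
width: 0.0853
grasp_force: 0.0
```

Request:
carry_out(series="-0.3 2.9 -0.35 0 0 -0.145 -1; -0.6 5.8 -0.7 0 0 -0.29 -1; -0.9 8.7 -1.05 0 0 -0.435 -1; -1.2 11.5 -1.4 0 0 -0.58 -1; -1.5 14.4 -1.75 0 0 -0.72 -1")

```text
clock: 3.2
tool_pos: [0.5879, -0.0821, 0.3015]
ee_rot: [-0.217, 3.134, -0.0]
force: [0.8, -0.3, -1.0]
width: 0.0855
grasp_force: 0.0
```

```bash
python3 - <<'E'
from h import *
s=sensors.state();print(np.round(s["joint_positions"],3))
p=optics.snapshot("wrist");q=optics.snapshot("scene")
T=np.array(p["camera_from_world"]);print(np.round(-T[:3,:3].T@T[:3,3],3),np.round(T[2,:3],2))
for t in("cutter","flat","collar_middle","wings"):
    o=[]
    for pp in(p,q):
        r=finder.tip_of(t,pp)
        for x in r[:2]: print(t,pp is p,round(x["confidence"],2),(np.array(x["at"])*[512,384]).round(1))
        if r:o.append((pp,np.array(r[0]["at"])*[512,384]))
    if len(o)>1:print(tri(o))
cv2.imwrite("pics/w1.png",cv2.resize(p["frame"][:,:,::-1],(768,576)))
np.save("w1T.npy",T)
E
```

```text
[-0.284  0.202  1.403 -0.     1.537 -1.993]
[ 0.505 -0.094  0.444] [ 0.32  0.04 -0.95]
cutter True 0.85 [256.8 141. ]
cutter False 0.72 [213.8 204.8]
(array([ 0.58816429, -0.08422183, -0.00595377]), np.float64(1.6136423386872423))
flat True 0.65 [225.1 161. ]
flat False 0.68 [202.5 173.5]
(array([ 0.58888513, -0.11527443,  0.11986164]), np.float64(1.6093887839053878))
collar_middle True 0.65 [257.8 161. ]
collar_middle False 0.72 [213.6 177.4]
(array([ 0.58576439, -0.08255572,  0.1133454 ]), np.float64(0.10189931163341726))
wings True 0.74 [259.3 210.2]
wings False 0.55 [205.7 177.5]
(array([ 0.62620118, -0.07616983,  0.14474795]), np.float64(2.1927597882386465))
```

View pics/w1.png

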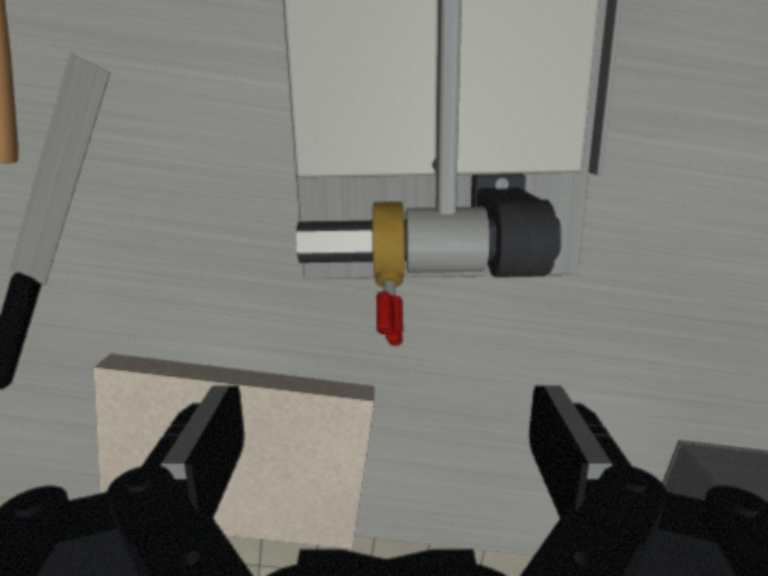

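The wrist view (768 px scale) shows the shaft level at row 242, the flat strip at rows 230–252 and the collar at (388,243). The red wings are at about (390,317), leaning away from the bed. Next I'll refine the leans.

```bash
cat >> h.py <<'E'
YAW=0.138
C=np.array([0.5858,-0.0826,0.112])
def cf(yaw=None):
    y=YAW if yaw is None else yaw
    return R.from_euler("z",y).as_matrix()
def rel(r,phi,twist=0,off=(0,0,0)):
    """shift cm/turn from current pose to TCP at radius r (m), lean phi; tool y along cutter +y, then twisted about tool z"""
    s=sensors.state();B=cf();u=B@[np.sin(phi),0,np.cos(phi)];y=B@[0,1,0]
    M=R.from_matrix(np.c_[np.cross(y,-u),y,-u])*R.from_euler("z",twist)
    A=R.from_rotvec(s["ee_rot"]);d=A.inv().apply(C+B@off+r*u-s["tool_pos"])
    return (100*d).round(2),(A.inv()*M).as_rotvec().round(3)
def meas(p,t):
    r=finder.tip_of(t,p);return (np.array(r[0]["at"])*[512,384],r[0]["confidence"]) if r else None
E
python3 - <<'E'
from h import *
p=optics.snapshot("wrist");q=optics.snapshot("scene");t=optics.snapshot("top")
# shaft edges / flat profile along the free end
B=cf()
g=cv2.cvtColor(p["frame"],cv2.COLOR_RGB2GRAY).astype(int)
for c in(205,220,235): print(c,list(g[142:182,c]))
m=finder.outline_of("collar",p)
for k in m[:1]: ys,xs=np.where(k["mask"]);print("mask",xs.min(),xs.max(),ys.min(),ys.max())
cs=[(pp,)+x for pp in(p,q,t) if (x:=meas(pp,"collar_middle"))]
ws=[(pp,)+x for pp in(p,q,t) if (x:=meas(pp,"wings"))]
for n,o in(("c",cs),("w",ws)): print(n,[(a[1].round(1),round(a[2],2)) for a in o])
for off in np.arange(-.5,.01,.1):
    u=B@[np.sin(off),0,np.cos(off)];print("flat",off.round(1),proj(p,C+B@[0,-.035,0]+.012*u).round(1))
print("C",proj(p,C),proj(q,C))
for f in np.arange(.5,1.2,.1):
    X=C+.056*(B@[np.sin(f),0,np.cos(f)]);print(f.round(1),proj(p,X).round(1),proj(q,X).round(1),proj(t,X).round(1))
for f in(.8,.9): print(f,rel(.12,f),rel(.041,f))
E
```

```text
205 [np.int64(126), np.int64(125), np.int64(126), np.int64(127), np.int64(126), np.int64(125), np.int64(122), np.int64(81), np.int64(38), np.int64(37), np.int64(37), np.int64(38), np.int64(44), np.int64(71), np.int64(161), np.int64(184), np.int64(186), np.int64(185), np.int64(185), np.int64(187), np.int64(186), np.int64(187), np.int64(185), np.int64(186), np.int64(187), np.int64(187), np.int64(187), np.int64(183), np.int64(127), np.int64(70), np.int64(49), np.int64(43), np.int64(44), np.int64(42), np.int64(50), np.int64(110), np.int64(126), np.int64(126), np.int64(127), np.int64(126)]
220 [np.int64(129), np.int64(126), np.int64(130), np.int64(126), np.int64(129), np.int64(127), np.int64(106), np.int64(62), np.int64(35), np.int64(35), np.int64(37), np.int64(42), np.int64(52), np.int64(95), np.int64(168), np.int64(188), np.int64(188), np.int64(190), np.int64(190), np.int64(190), np.int64(190), np.int64(189), np.int64(188), np.int64(189), np.int64(189), np.int64(190), np.int64(189), np.int64(183), np.int64(116), np.int64(58), np.int64(47), np.int64(45), np.int64(42), np.int64(45), np.in
[... 1033 characters left out ...]
.6 165.3]]
C [[259.31647357 162.08938829]] [[213.51918835 177.73172522]]
0.5 [[259.8 204.4]] [[209.  170.7]] [[292.6 166.5]]
0.6 [[259.8 208.1]] [[208.5 172.4]] [[292.2 165.2]]
0.7 [[259.8 211.2]] [[208.  174.1]] [[291.9 164. ]]
0.8 [[259.8 213.7]] [[207.6 175.9]] [[291.5 163. ]]
0.9 [[259.8 215.6]] [[207.2 177.7]] [[291.2 162.1]]
1.0 [[259.8 216.8]] [[207.  179.4]] [[290.9 161.4]]
1.1 [[259.7 217.5]] [[206.7 181.2]] [[290.6 160.8]]
0.8 (array([-8.47,  0.11, 10.57]), array([ 0.002,  0.8  , -0.005])) (array([-2.81,  0.08, 16.07]), array([ 0.002,  0.8  , -0.005]))
0.9 (array([-9.26,  0.11, 11.47]), array([ 0.003,  0.9  , -0.005])) (array([-3.08,  0.08, 16.38]), array([ 0.003,  0.9  , -0.005]))
```

Request:
carry_out(series="-1.6 0 2.0 0 0.14 0 -1; -3.2 0 4.0 0 0.28 0 -1; -4.8 0 6 0 0.42 0 -1; -6.3 0.1 7.9 0 0.56 0 -1; -7.9 0.1 9.8 0 0.7 0 -1")

```text
clock: 4.7
tool_pos: [0.6664, -0.0713, 0.2036]
ee_rot: [0.161, -2.434, 0.06]
force: [0.7, -1.0, -0.1]
width: 0.0856
grasp_force: 0.0
```

```bash
python3 - <<'E'
from h import *
s=sensors.state();print(np.round(s["joint_positions"],3),np.round(s["tool_pos"],3))
p=optics.snapshot("wrist")
for t in("flat","collar_middle","wings"): print(t,meas(p,t))
for f in(.7,.85,1): print(proj(p,C+.056*(cf()@[np.sin(f),0,np.cos(f)])))
print(proj(p,C))
cv2.imwrite("pics/w2.png",p["frame"][:,:,::-1])
for f in(.8,.85): print(f,rel(.12,f),rel(.06,f),rel(.041,f))
E
```

```text
[-0.15   0.943  0.65  -0.229  2.219 -1.928] [ 0.666 -0.071  0.204]
flat (array([215.1936, 169.1904]), 0.92)
collar_middle (array([257.8944, 178.7136]), 0.92)
wings (array([257.8944, 212.5824]), 0.73)
[[257.82016105 203.49568071]]
[[257.8720833 214.7634134]]
[[257.91248513 224.70054073]]
[[257.50743134 179.1670281 ]]
0.8 (array([-0.35, -0.08, -0.77]), array([ 0.007,  0.083, -0.   ])) (array([ 0.15, -0.13,  5.21]), array([ 0.007,  0.083, -0.   ])) (array([ 0.3 , -0.14,  7.1 ]), array([ 0.007,  0.083, -0.   ]))
0.85 (array([-0.95, -0.08, -0.7 ]), array([ 0.007,  0.133, -0.   ])) (array([-0.15, -0.13,  5.24]), array([ 0.007,  0.133, -0.   ])) (array([ 0.1 , -0.14,  7.13]), array([ 0.007,  0.133, -0.   ]))
```

View pics/w2.png

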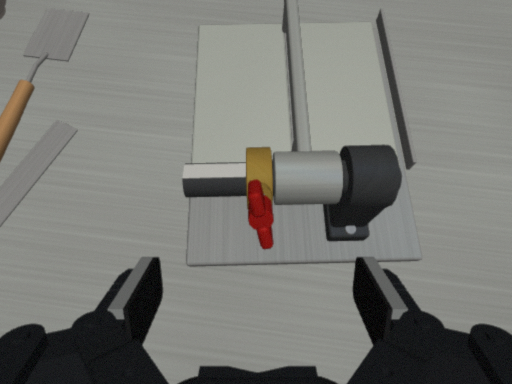

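The wings are at (258,213), which puts the lean at about 0.82. The plate is slightly counter-clockwise, so the screw reads about 0.1. The fingers straddle the wings, so I'll advance and grip.

Request:
carry_out(series="-0.5 -0.1 0.7 0 0.1 0 -1; -0.2 -0.1 3 0 0.1 0 -1; 0 -0.15 5 0 0.1 0 -1; 0.2 -0.15 6.9 0 0.1 0 -1; 0.2 -0.15 6.9 0 0.1 0 -1")

```text
clock: 5.4
tool_pos: [0.6196, -0.0799, 0.1599]
ee_rot: [0.152, -2.347, 0.068]
force: [0.2, 0.7, 0.8]
width: 0.0856
grasp_force: 0.0
```

Request:
carry_out(series="0 0 0 0 0 0 1; 0 0 0 0 0 0 1; 0 0 0 0 0 0 1; 0 0 0 0 0 0 1; 0 0 0 0 0 0 1")

```text
clock: 5.9
tool_pos: [0.6205, -0.076, 0.1527]
ee_rot: [0.159, -2.338, 0.057]
force: [1.4, 7.4, 2.6]
width: 0.0141
grasp_force: 57.4
```

```bash
python3 - <<'E'
from h import *
s=sensors.state();print(np.round(s["joint_positions"],3),np.round(s["force"],1),s["width"],s["grasp_force"],np.round(s["torque"],2))
A=R.from_rotvec(s["ee_rot"]).as_matrix();d=cf().T@(s["tool_pos"]-C);z=cf().T@A[:,2]
print(d.round(4),np.hypot(d[0],d[2]),np.arctan2(d[0],d[2]),"toollean",np.arctan2(-z[0],-z[2]))
r=np.hypot(d[0],d[2]);f0=np.arctan2(d[0],d[2])
for k in range(1,9):
    f=.82-k*.13; print(round(f,2),rel(.043,f,0,(0,d[1],0)))
p=optics.snapshot("wrist");cv2.imwrite("pics/w3.png",p["frame"][:,:,::-1])
E
```

```text
[-0.158  0.936  0.809 -0.244  2.161 -1.919] [1.4 7.4 2.6] 0.01408844369111399 57.40041947574355 [ 0.68 -0.09 -0.54]
[0.0352 0.0018 0.0407] 0.053861077295123516 0.7131187654957054 toollean 0.7990201089492267
0.69 (array([ 0.01, -0.01,  1.09]), array([ 0.009, -0.109,  0.001]))
0.56 (array([ 0.56, -0.01,  1.19]), array([ 0.009, -0.239,  0.   ]))
0.43 (array([ 1.09, -0.01,  1.36]), array([ 0.009, -0.369, -0.   ]))
0.3 (array([ 1.6 , -0.01,  1.59]), array([ 0.009, -0.499, -0.001]))
0.17 (array([ 2.07, -0.01,  1.89]), array([ 0.009, -0.629, -0.002]))
0.04 (array([ 2.5 , -0.02,  2.25]), array([ 0.009, -0.759, -0.002]))
-0.09 (array([ 2.88, -0.02,  2.66]), array([ 0.009, -0.889, -0.003]))
-0.22 (array([ 3.2 , -0.02,  3.11]), array([ 0.009, -1.019, -0.003]))
```

View pics/w3.png

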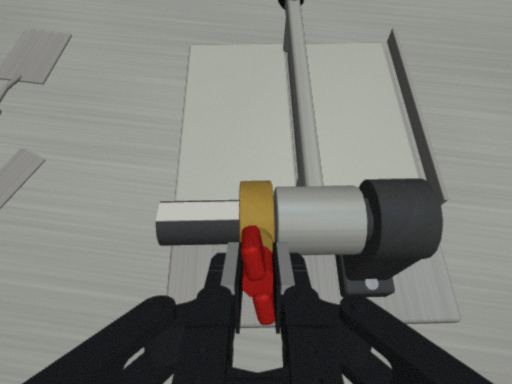

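The grip sits too high: the TCP is at 54 mm radius. I'll open, go about 11 mm deeper, centre, and grip again.

Request:
carry_out(series="0 0.2 0 0 0 0 -1; 0 0.2 0 0 0 0 -1; 0 0.2 0 0 0 0 -1; 0 0.2 0 0 0 0 -1; 0 0.2 0 0 0 0 -1")

```text
clock: 6.45
tool_pos: [0.6197, -0.0776, 0.1516]
ee_rot: [0.154, -2.337, 0.065]
force: [0.1, 0.2, 0.5]
width: 0.0843
grasp_force: 0.0
```

```bash
cat >> h.py <<'E'
def show():
    s=sensors.state();print(s["clock"],"q",np.round(s["joint_positions"],3),"F",np.round(s["force"],1),"w",round(s["width"],4),round(s["grasp_force"],1),"M",np.round(s["torque"],2))
    A=R.from_rotvec(s["ee_rot"]).as_matrix();d=cf().T@(s["tool_pos"]-C);z=cf().T@A[:,2]
    print("cut",d.round(4),"r",np.hypot(d[0],d[2]).round(4),"phi",np.arctan2(d[0],d[2]).round(3),"toollean",np.arctan2(-z[0],-z[2]).round(3));return d
E
python3 - <<'E'
from h import *
d=show();print(rel(.043,.82,0,(0,d[1],0)))
E
```

```text
6.45 q [-0.159  0.936  0.813 -0.249  2.158 -1.916] F [0.1 0.2 0.5] w 0.0843 0.0 M [ 0.09 -0.33 -0.01]
cut [0.0343 0.0003 0.0396] r 0.0523 phi 0.714 toollean 0.8
(array([-0.54, -0.  ,  0.92]), array([ 0.005,  0.02 , -0.004]))
```

Request:
carry_out(series="-0.5 0.1 0.9 0 0.02 0 -1; -0.5 0.1 0.9 0 0.02 0 -1; -0.5 0.1 0.9 0 0.02 0 1; -0.5 0.1 0.9 0 0.02 0 1; -0.5 0.1 0.9 0 0.02 0 1")

```text
clock: 6.95
tool_pos: [0.6169, -0.0767, 0.1422]
ee_rot: [0.153, -2.318, 0.067]
force: [-0.1, -0.1, 0.8]
width: 0.0442
grasp_force: 0.0
```

Request:
carry_out(series="0 0 0 0 0 0 1; 0 0 0 0 0 0 1; 0 0 0 0 0 0 1")

```text
clock: 7.25
tool_pos: [0.617, -0.0762, 0.1425]
ee_rot: [0.154, -2.318, 0.066]
force: [1.2, 2.7, 1.5]
width: 0.0145
grasp_force: 58.5
```

```bash
python3 - <<'E'
from h import *
d=show()
for k in range(1,9):
    f=.82-k*.13; print(round(f,2),rel(.043,f,0,(0,d[1],0)))
E
```

```text
7.25 q [-0.156  0.952  0.813 -0.252  2.16  -1.913] F [1.2 2.7 1.5] w 0.0145 58.5 M [ 0.14 -0.33 -0.13]
cut [0.0318 0.0021 0.0305] r 0.044 phi 0.807 toollean 0.819
0.69 (array([ 0.5 , -0.  ,  0.14]), array([ 0.004, -0.129, -0.004]))
0.56 (array([ 1.05, -0.  ,  0.25]), array([ 0.004, -0.259, -0.004]))
0.43 (array([ 1.58, -0.01,  0.42]), array([ 0.003, -0.389, -0.004]))
0.3 (array([ 2.08, -0.01,  0.67]), array([ 0.003, -0.519, -0.005]))
0.17 (array([ 2.54, -0.01,  0.98]), array([ 0.003, -0.649, -0.005]))
0.04 (array([ 2.97, -0.02,  1.34]), array([ 0.003, -0.779, -0.005]))
-0.09 (array([ 3.34, -0.02,  1.76]), array([ 0.002, -0.909, -0.005]))
-0.22 (array([ 3.65, -0.02,  2.22]), array([ 0.002, -1.039, -0.005]))
```

Good grip. Now I'll swing the collar along its arc.

Request:
carry_out(series="0.5 0 0.05 0 -0.13 0 1; 1.05 0 0.15 0 -0.26 0 1; 1.6 0 0.35 0 -0.39 0 1; 2.1 0 0.6 0 -0.52 0 1; 2.55 0 0.9 0 -0.65 0 1")

```text
clock: 7.75
tool_pos: [0.5934, -0.0796, 0.1513]
ee_rot: [0.197, -2.973, 0.016]
force: [7.0, -1.7, -20.1]
width: 0.0147
grasp_force: 64.5
```

```bash
python3 - <<'E'
from h import *
d=show()
for f in(.04,-.09,-.2,-.25): print(f,rel(.044,f,0,(0,.002,0)))
E
```

```text
7.75 q [-0.246  0.432  1.428 -0.06   1.433 -1.936] F [  7.   -1.7 -20.1] w 0.0147 64.5 M [ 0.05 -1.89  0.02]
cut [0.0079 0.0019 0.0393] r 0.0401 phi 0.199 toollean 0.162
0.04 (array([ 0.68,  0.  , -0.36]), array([ 0.001, -0.122, -0.006]))
-0.09 (array([ 1.25, -0.  , -0.26]), array([ 0.001, -0.252, -0.006]))
-0.2 (array([ 1.71, -0.  , -0.11]), array([ 0.   , -0.362, -0.006]))
-0.25 (array([ 1.91, -0.01, -0.03]), array([ 0.   , -0.412, -0.006]))
```

Request:
carry_out(series="0.55 0 0.3 0 -0.14 0 1; 1.1 0 0.55 0 -0.28 0 1; 1.6 0 0.75 0 -0.41 0 1; 1.6 0 0.75 0 -0.41 0 1")

```text
clock: 8.15
tool_pos: [0.5722, -0.0831, 0.1484]
ee_rot: [-0.188, 2.895, 0.02]
force: [1.8, -2.5, -6.5]
width: 0.0149
grasp_force: 68.3
```

```bash
python3 - <<'E'
from h import *
d=show()
p=optics.snapshot("wrist");q=optics.snapshot("scene")
for t in("flat","collar_middle","wings"): print(t,meas(p,t),meas(q,t))
print(proj(p,C),[proj(q,C+.056*(cf()@[np.sin(f),0,np.cos(f)])).round(1) for f in(0,-.2,-.4)])
a=cv2.resize(p["frame"][90:330,110:430],(800,600),interpolation=cv2.INTER_CUBIC)
cv2.imwrite("pics/w4.png",a[:,:,::-1])
E
```

```text
8.15 q [-0.354  0.159  1.801  0.133  0.97  -2.119] F [ 1.8 -2.5 -6.5] w 0.0149 68.3 M [-0.57  0.09 -0.19]
cut [-0.0135  0.0014  0.0364] r 0.0389 phi -0.355 toollean -0.241
flat (array([194.7136, 240.8064]), 0.66) (array([201.6768, 176.4864]), 0.71)
collar_middle (array([257.792 , 232.5888]), 0.61) (array([213.6064, 175.488 ]), 0.56)
wings (array([256.7168, 282.5856]), 0.6) (array([216.4224, 202.9824]), 0.67)
[[256.43620951 232.20793805]] [array([[212.1, 163.9]]), array([[213.5, 162.2]]), array([[214.9, 161. ]])]
```

View pics/w4.png

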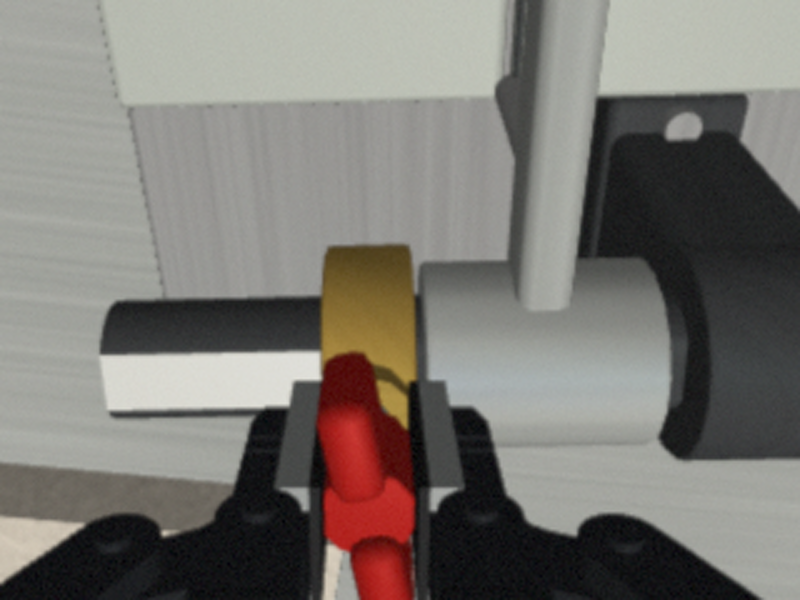

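```bash
python3 - <<'E'
from h import *
d=show();B=cf();p=optics.snapshot("wrist")
T=np.array(p["camera_from_world"]);cam=B.T@(-T[:3,:3].T@T[:3,3]-C);print("cam lean",np.arctan2(cam[0],cam[2]))
# flat edges predicted vs lean: rows of the two strip edges, and shaft silhouette
g=cv2.cvtColor(p["frame"],cv2.COLOR_RGB2GRAY).astype(int)
print(g[205:262,185].tolist())
for f in(-.1,-.2,-.3,-.35):
    n=np.array([np.sin(f),0,np.cos(f)]);t=np.array([np.cos(f),0,-np.sin(f)]);o=np.array([0,-.04,0])
    print(f,[proj(p,C+B@(o+.012*n+s*.00721*t))[0].round(1) for s in(-1,1)],end=" ")
a=np.linspace(-3,3,200);S=proj(p,C+(np.c_[np.sin(a),0*a-.04/.014,np.cos(a)]*.014)@B.T);print("shaft",S[:,1].min(),S[:,1].max())
P=np.array([[31.8,30.5,.819],[7.9,39.3,.162],[-13.5,36.4,-.241]])
def g(v): 
    f=P[:,2];return np.r_[v[0]+v[2]*np.cos(f)+v[3]*np.sin(f)-P[:,0],v[1]-v[2]*np.sin(f)+v[3]*np.cos(f)-P[:,1],[.3*v[0],.3*v[1]]]
s=least_squares(g,[0,0,0,42]);print(s.x,s.fun)
E
```

```text
8.55 q [-0.352  0.166  1.79   0.13   0.981 -2.117] F [-7.1 -3.9  0.7] w 0.0147 69.4 M [-0.8   1.35 -0.23]
cut [-0.0114  0.0014  0.0369] r 0.0386 phi -0.301 toollean -0.234
cam lean -0.6783391259713023
[147, 110, 59, 31, 29, 33, 37, 35, 43, 42, 42, 46, 42, 48, 52, 47, 53, 54, 55, 59, 60, 63, 85, 168, 208, 217, 217, 217, 216, 217, 218, 218, 217, 218, 217, 216, 217, 216, 217, 216, 216, 215, 217, 216, 212, 166, 100, 62, 76, 142, 161, 163, 163, 161, 162, 163, 165]
-0.1 [array([183.5, 230.7]), array([186.1, 252. ])] -0.2 [array([183.6, 228.1]), array([185.7, 250.9])] -0.3 [array([183.7, 225.6]), array([185.3, 249.6])] -0.35 [array([183.8, 224.4]), array([185.1, 248.9])] shaft 206.07812616577462 253.75356081326927
[ 4.16589587 -4.12978755 -5.74154909 43.62482175] [ 0.31102215 -2.3641276   1.67817482 -0.6421372   0.54990803  0.46390995
  1.24976876 -1.23893626]
```

The flat leans about -0.22 and the screw now points at about -0.25, so the collar is aligned. I'll twist clockwise.

Request:
carry_out(series="0 0 0 0 0 0.14 1; 0 0 0 0 0 0.28 1; 0 0 0 0 0 0.42 1; 0 0 0 0 0 0.56 1; 0 0 0 0 0 0.7 1")

```text
clock: 9.1
tool_pos: [0.5746, -0.0811, 0.149]
ee_rot: [0.825, 2.806, 0.144]
force: [-5.3, 0.8, 1.9]
width: 0.0148
grasp_force: 69.4
```

```bash
python3 - <<'E'
from h import *
d=show()
p=optics.snapshot("wrist")
cv2.imwrite("pics/w5.png",p["frame"][:,:,::-1])
E
```

```text
9.1 q [-0.35   0.166  1.79   0.133  0.982 -1.412] F [-5.3  0.8  1.9] w 0.0148 69.4 M [-0.01  1.16  0.14]
cut [-0.0109  0.003   0.037 ] r 0.0386 phi -0.287 toollean -0.235
```

View pics/w5.png

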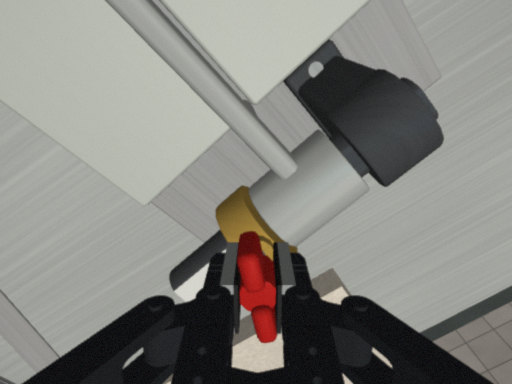

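The wings at about (257,285) turned with the fingers. I'll continue to the stop.

Request:
carry_out(series="0 0 0 0 0 0.14 1; 0 0 0 0 0 0.28 1; 0 0 0 0 0 0.42 1; 0 0 0 0 0 0.56 1; 0 0 0 0 0 0.7 1")

```text
clock: 9.65
tool_pos: [0.5756, -0.08, 0.1493]
ee_rot: [1.761, 2.384, 0.25]
force: [-2.3, 4.3, -0.3]
width: 0.0146
grasp_force: 69.1
```

Request:
carry_out(series="0 0 0 0 0 0.1 1; 0 0 0 0 0 0.2 1; 0 0 0 0 0 0.3 1; 0 0 0 0 0 0.3 1")

```text
clock: 10.05
tool_pos: [0.5762, -0.0799, 0.1495]
ee_rot: [2.106, 2.116, 0.288]
force: [-0.1, 5.7, -1.1]
width: 0.0145
grasp_force: 69.0
```

```bash
python3 - <<'E'
from h import *
d=show()
p=optics.snapshot("wrist")
cv2.imwrite("pics/w6.png",p["frame"][:,:,::-1])
E
```

```text
10.05 q [-0.349  0.167  1.789  0.136  0.979 -0.418] F [-0.1  5.7 -1.1] w 0.0145 69.0 M [0.96 0.28 0.37]
cut [-0.0092  0.004   0.0375] r 0.0386 phi -0.24 toollean -0.239
```

View pics/w6.png

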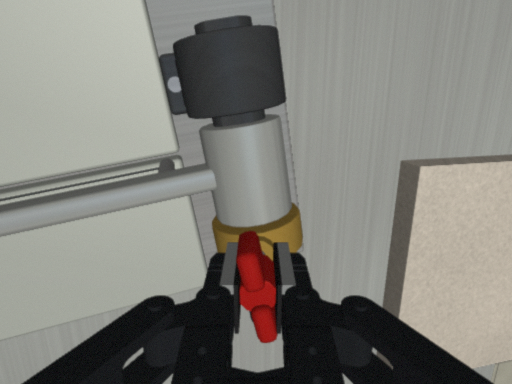

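Request:
carry_out(series="0 0 0 0 0 0.1 1; 0 0 0 0 0 0.2 1; 0 0 0 0 0 0.3 1; 0 0 0 0 0 0.3 1")

```text
clock: 10.5
tool_pos: [0.5763, -0.0823, 0.1498]
ee_rot: [2.404, 1.805, 0.311]
force: [-0.3, 0.2, -3.1]
width: 0.0148
grasp_force: 156.8
```

```bash
python3 - <<'E'
from h import *
d=show();s=sensors.state();print(R.from_rotvec(s["ee_rot"]).inv().apply(s["torque"]))
p=optics.snapshot("wrist")
cv2.imwrite("pics/w7.png",p["frame"][200:350,150:370,::-1].repeat(2,0).repeat(2,1))
E
```

```text
10.5 q [-0.349  0.166  1.789  0.129  0.977 -0.127] F [-0.3  0.2 -3.1] w 0.0148 156.8 M [-0.86  0.15  3.68]
cut [-0.0094  0.0016  0.0378] r 0.0389 phi -0.243 toollean -0.238
[ 0.25768402 -0.04765535 -3.77340816]
```

View pics/w7.png

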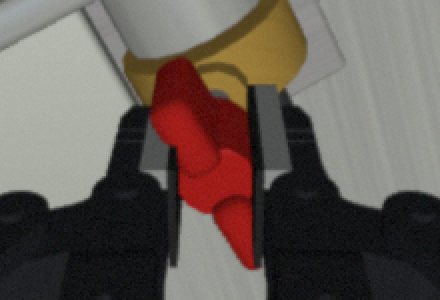

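The reaction torque is -3.8 N m, so the screw is hard against its stop. I'll ease off slightly, release and retreat.

Request:
carry_out(series="0 0 0 0 0 -0.12 1; 0 0 0 0 0 -0.12 -1; 0 0 0 0 0 -0.12 -1; 0 0 0 0 0 -0.12 -1; 0 0 0 0 0 -0.12 -1")

```text
clock: 11.05
tool_pos: [0.5765, -0.0823, 0.1503]
ee_rot: [2.301, 1.921, 0.307]
force: [0.5, 0.1, 0.9]
width: 0.072
grasp_force: 0.0
```

Request:
carry_out(series="0 0 0 0 0 0 -1; 0 0 -2 0 0 0 -1; 0 0 -5 0 0 0 -1; 0 0 -9 0 0 0 -1; 0 0 -13 0 0 0 -1")

```text
clock: 11.55
tool_pos: [0.5447, -0.0859, 0.2768]
ee_rot: [2.301, 1.924, 0.305]
force: [0.9, 0.3, -0.0]
width: 0.0854
grasp_force: 0.0
```

```bash
python3 - <<'E'
from h import *
d=show();B=cf()
p=optics.snapshot("wrist");q=optics.snapshot("scene")
print(meas(p,"wings"),meas(p,"collar_middle"),proj(p,C),[(f,proj(p,C+.056*(B@[np.sin(f),0,np.cos(f)]))[0].round(1)) for f in(0,-.1,-.2,-.3,-.4)])
cv2.imwrite("pics/w8.png",cv2.resize(np.hstack([p["frame"][80:380,110:410],q["frame"][140:220,170:250].repeat(4,0).repeat(4,1)[:300]])[:,:,::-1],(800,388)))
E
```

```text
11.55 q [-0.382 -0.027  1.719  0.124  1.243 -0.232] F [ 0.9  0.3 -0. ] w 0.0854 0.0 M [-0.09  0.1  -0.  ]
cut [-0.0412  0.0024  0.1648] r 0.1699 phi -0.245 toollean -0.239
(array([258.5088, 184.2816]), 0.65) (array([258.2016, 168.6912]), 0.68) [[258.94864143 168.81144195]] [(0, array([275. , 181.6])), (-0.1, array([268.5, 184. ])), (-0.2, array([261.9, 186.3])), (-0.3, array([255.3, 188.3])), (-0.4, array([248.8, 190.1]))]
```

View pics/w8.png

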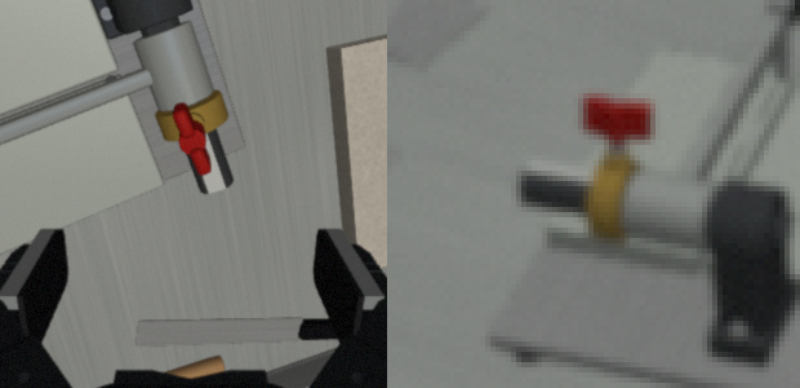

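The wrist view shows the wings at about (190,140), lying along the shaft and in line with the flat strip. That reads as screw ≈ 1.8 and collar ≈ -0.03. The cutting arm is still down.

```bash
python3 -c "
from bench import bot
print(bot.hand_in())"
```

```text
the job is handed in; nothing more can be done
None
```

I turned the collar to face the flat (estimated about 0.03 rad off), tightened the wing screw to its hard stop, released it and retreated; the job is handed in at about 11.6 s, but no verdict was returned.

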